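Fold away the lamp bracket on the projection bench

ROBOT

A 7-joint arm with a two-finger parallel gripper is mounted at the origin on the work surface. World frame = base frame: x ahead of the robot, y to its left, z up, the work surface at z = 0. Lengths are in m, angles in rad, forces in N, time in s.
With the tool pointing down it reaches from about 0.35 to 0.9 m from the base axis. Payload 7.2 kg.
Tool frame: the origin (TCP) lies on the centre line of the jaws, within the pads' length; the fingertips stand 11 mm ahead of it and the grasp point (between the pads) lies 8 mm behind it (tips_ahead is the z of the fingertips in the tool frame, in m); z points along the fingers, y is the line along which they close (so a half turn about z gives the same grasp; the last joint's range is limited). The gripper opens to 85 mm and grips with 20 to 120 N. Pads are 22 mm wide; open, the fingers measure 114 mm over their backs; the gripper's body (76 mm by 85 mm) begins 54 mm behind the grasp point. The pads swing forward as they close: fully open they stand 13 mm farther back than shut.
Start: joints at [1.104, 0.411, -0.013, 1.596, 0.006, 1.134, -0.082], TCP at [0.243, -0.576, 0.242] pointing down, gripper open.
Joint ranges: [-2.95, 2.95], [-0.29, 1.99], [-1.47, 1.44], [0.14, 2.54], [-1.03, 4.17], [0.13, 1.85], [-2.86, 2.86]. Speed limits (rad/s): [2.39, 2.39, 3.01, 3.01, 3.14, 3.14, 3.14].

INTERFACE

Orientations are given as a rotation vector (axis times angle).
In Python, from workcell import get_state, read_camera, finish_job, find_in, outline_of, tips_ahead gives the robot as it stands.
- The arm moves only by the shell command python3 -m crank 'ROWS' [FORCE]. ROWS is JSON, a list that holds one entry, the list of rows, each a list of 7 numbers: the shift along the tool's x, y, z as a fraction of full scale, then the turn, a rotation vector about the tool's x, y, z as a fraction of full scale, then the closure, from 0 (fully open) to 1 (shut). In form: [[[tx, ty, tz, rx, ry, rz, grip], ...]]. A call has 1 to 12 rows; each row shifts and turns the commanded pose from where the row before left it, along the tool's axes as they then stand; what a row does not reach is not made up. Full scale, the value 1, is 0.04 m for a shift and 10 degrees for a turn. A row lasts 1/8 s, in which the tool goes at most 62.5 mm and 10.7 degrees, less where a joint would pass 70% of its speed; a pose out of reach is approached as far as the arm can. A call with a number of a shift or a turn outside -1 to 1 is refused whole. A call with a gripper value outside its range is refused whole. The fingers move at their own pace and stop on an object; FORCE is the grip in N (left out, the last holds). Time passes only in rows, so rows that do not move let the fingers close. It gives the time, the measured TCP pose, the force, the opening and the grip force at its end, in the units of the state.
- get_state(): the state, without advancing time (a new reading comes with each control period).
- read_camera(name): name is "scene" or "top"; returns a dict with "image" (480x640x3 uint8, red, green, blue), "camera_matrix" (3x3 intrinsics, pixels), "distortion" ([k1, k2, p1, p2, k3] as OpenCV has them; the pictures are not rectified), "eye" and "orientation" of the camera in the world. Camera axes: x right, y up, looking along -z (the intrinsics and any distortion apply to the point x, -y, -z); pixel columns grow to the right and rows downward; lengths in m; the calibration is good to about 2 mm. A picture is of the moment at which its call begins. There is no depth.
- finish_job(): hands the job in; it is judged then, once.
Trained networks look in the newest picture that a camera, given by its name, has taken for a name from the list of things; names that differ only in an ending like _2 or _b are one class to them, and where a whole thing is asked for, a point or a joint stands for the part that bears it (a point fixed in the world has none). Each returns a list of dicts, best first, with "confidence" (0 to 1); they miss things now and then, are a little off and sometimes report something else, mostly with a low value. They report only what shows in the picture. A call takes as long as a camera call. They do not tell look-alikes from the thing itself.
- find_in(camera, target): "location" ([x, y, z] in m, in world coordinates, good to about 4 mm: the middle of the surface that is visible of it).
- outline_of(camera, target): "mask" (480x640 bool, what is visible of it).
The state is a dict: "time_s": time; "joints": joint angles; "joint_velocities": joint speeds; "joint_torque": joint torques, N m; "tool_pos": TCP position; "orientation": TCP orientation; "force": force on the tool from outside, world axes, zero at the start; "ft_torque": the same for the moment, N m; "opening": opening from 0.0 (shut) to 1.0 (fully open); "gripper_force": force on a finger pad.
Only numpy, scipy, OpenCV 4.12 (cv2) and the standard library are available. Lean on these libraries where they do the work, as an engineer would, in place of code of your own. Each camera call takes 0.05 s, during which the arm holds its last target. There are 200 camera calls.

TASK

Fold the two-armed lamp bracket away in the right order: first fold the outer arm (the one with the brass lamp socket) all the way back over the inner arm while the inner arm is still swung out, then swing the folded pair by the walnut elbow knob fully home against the stop on the bracket's foot, and let go. Do not knock the milk-glass bulb, which stands where the unfolded arm would sweep.

Things in the scene. Friction and masses are not known exactly. Their poses are not given: they have to be found in the camera images.
- bracket: Bracket's fixed steel foot, 70x200x8 mm. Origin: on the bench under the vertical shoulder pivot; +y: where the inner arm points when home, against a 60 mm high stop post 95 mm along +y, 22 mm along +x. Inner arm: bar 24 wide, 160 mm from shoulder to elbow, top 56 mm up. It starts 100-117 deg counter-clockwise (from above) of +y. Pivots stay where left (friction: shoulder 0.25, elbow 0.12 N m).
- elbow_knob (a point): Centre (99 mm above the bench) of the upright round walnut knob on the elbow axis, at the inner arm's free end: 32 mm diameter, 76 to 122 mm above the bench. It spins freely on its pin. The inner arm swings home clockwise seen from above. The bars below it reach 70 mm above the bench. A loose walnut knob elsewhere on the bench is not part of the bracket.
- lamp_socket (a point): Centre (99 mm up) of the upright round brass socket ending the outer arm: 36 mm diameter, 70 to 122 mm up; it spins freely on its arm. Outer arm: bar 22 wide, 140 mm from elbow axis to socket, 60 to 70 mm up. It starts 92-115 deg open; folds counter-clockwise (from above) until stopped over the inner arm, socket 20 mm from the shoulder axis. The loose brass socket is not it.
- bulb_center (a point): Centre (45 mm above the bench) of the milk-glass globe bulb, 58 mm diameter, standing loose in a low wooden stand 52 mm wide; top 74 mm above the bench. It stands about 240 mm from the shoulder pivot, between the inner arm's start and home directions: clear of the folded bracket, in the sweep of the unfolded one. Leave it standing where it is.
There are look-alikes about, which are no part of the job. Leave any turquoise look-alike of the bracket alone.

How it is judged:
By the outcome, as a careful person would: the job done as asked, in the order asked, and still so for the second after the job is handed in, with the robot touching nothing.
It also fails if it takes over 51 s, if anything falls off the work surface, if the arm or the gripper's body presses on something with over 40 N, if the wrist force passes 120 N, or if a joint passes its speed limit or range.

## Working session

There is one attempt and no reset: what is moved stays moved. The work goes in short steps, Python scripts to look and compute and a shell command to move; the robot and the scene stay as the last step left them, time stands still between calls to the robot, and variables do not carry over. Pictures are saved under pics/ and viewed, at most 10 in all, crops included, and the job is handed in when it is done.

```bash
mkdir -p pics; ls
python3 - <<'E'
from workcell import *
import cv2
for c in ("top","scene"):
    d=read_camera(c); cv2.imwrite(f"pics/{c}0.png",d["image"][:,:,::-1]); print(c,d["eye"])
    for t in ("bracket","elbow_knob","lamp_socket","bulb_center"):
        print(t,[(round(r["confidence"],2),[round(v,3) for v in r["location"]]) for r in find_in(c,t)])
s=get_state(); print(s["time_s"],s["tool_pos"],s["orientation"],s["opening"],tips_ahead)
E
```

```text
pics
top [ 0.40652223 -0.12337639  1.04907337]
bracket [(0.88, [0.668, -0.342, 0.053]), (0.86, [0.617, -0.05, 0.011]), (0.82, [0.305, -0.197, 0.008]), (0.75, [0.263, 0.22, 0.05])]
elbow_knob [(0.69, [0.661, -0.253, 0.118]), (0.57, [0.479, -0.097, 0.124]), (0.53, [0.338, -0.113, 0.119]), (0.51, [0.256, 0.311, 0.122])]
lamp_socket [(0.95, [0.691, -0.39, 0.102]), (0.85, [0.289, -0.242, 0.095]), (0.84, [0.26, 0.175, 0.101]), (0.64, [0.488, -0.236, 0.089])]
bulb_center [(0.67, [0.441, 0.09, 0.063])]
scene [0.90318385 0.20200904 0.82639097]
bracket [(0.95, [0.623, -0.037, 0.01]), (0.95, [0.267, 0.229, 0.049]), (0.95, [0.69, -0.324, 0.052]), (0.58, [0.32, -0.179, 0.055]), (0.47, [0.461, 0.104, 0.061])]
elbow_knob [(0.79, [0.671, -0.246, 0.118]), (0.69, [0.267, 0.316, 0.114]), (0.58, [0.49, -0.091, 0.116]), (0.52, [0.343, -0.11, 0.119]), (0.51, [0.459, 0.103, 0.062])]
lamp_socket [(0.91, [0.294, -0.24, 0.104]), (0.88, [0.268, 0.179, 0.104]), (0.86, [0.489, -0.232, 0.105]), (0.78, [0.689, -0.382, 0.102]), (0.53, [0.623, -0.038, 0.012])]
bulb_center [(0.6, [0.459, 0.102, 0.062])]
0.5 [ 0.24271463 -0.57593371  0.24226662] [-3.07930337e+00 -6.22312145e-01 -6.35735321e-05] 1.002074056229674 0.011
```

View pics/top0.png

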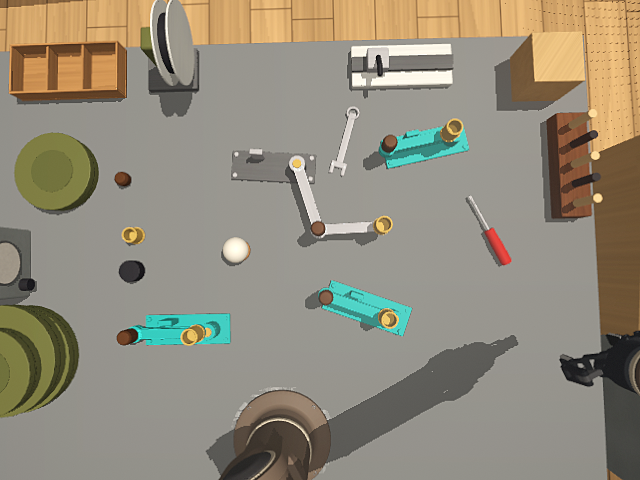

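View pics/scene0.png

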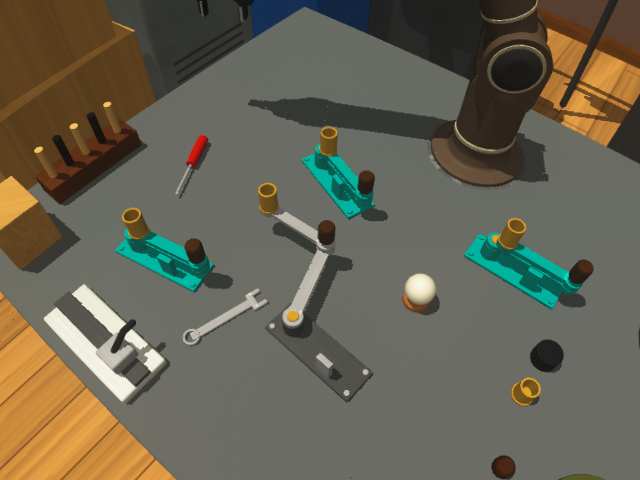

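The grey steel bracket is the real one. In the top view its shoulder is at about (297,163), the elbow knob at (317,229), the socket at (384,225) and the bulb at (236,250). World +x is up in that picture and +y is left. Next I zoom in to get precise points.

```bash
python3 - <<'E'
import cv2,numpy as np
a=cv2.imread("pics/top0.png")[135:260,220:410]; b=cv2.imread("pics/scene0.png")[180:400,250:450]
cv2.imwrite("pics/zt.png",cv2.resize(a,None,fx=4,fy=4,interpolation=cv2.INTER_CUBIC))
E
cat > h.py <<'E'
import numpy as np,cv2
from workcell import *
from scipy.spatial.transform import Rotation as R
def cam(c):
    d=read_camera(c); o=np.array(d["orientation"],float)
    d["R"]=o if o.shape==(3,3) else (R.from_rotvec(o) if o.size==3 else R.from_quat(o)).as_matrix()
    return d
def ray(d,px,z):
    p=cv2.undistortPoints(np.array([[px]],float),np.array(d["camera_matrix"]),np.array(d["distortion"]))[0,0]
    v=d["R"]@np.array([p[0],-p[1],-1]); e=np.array(d["eye"]); return (e+v*(z-e[2])/v[2]).round(4)
E
python3 -c "
from h import *
d=cam('top');print(d['orientation'],d['distortion'])"
```

```text
[ 0.05765967 -0.03233065 -1.59128643] [-0.01423107  0.          0.          0.          0.        ]
```

View pics/zt.png

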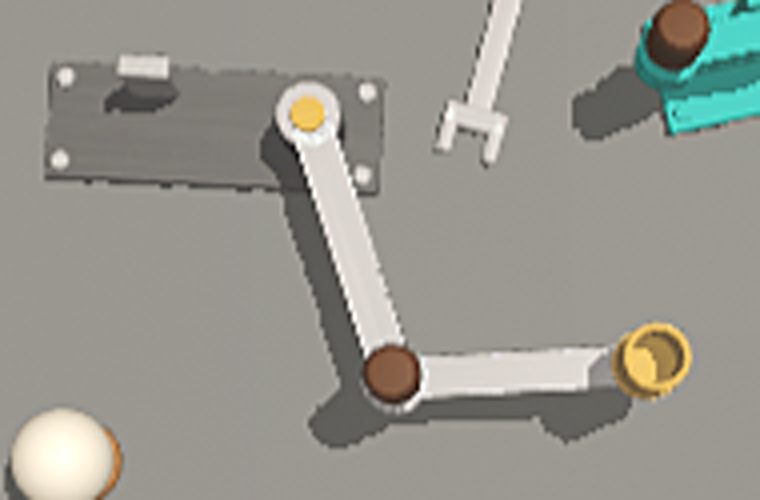

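The zoom shows the grey bracket. In full-image pixels the shoulder cap is at (296.8,163), the knob top at (317.8,227.8) and the socket rim at (383,224). The stop post is near (256,152).

Run:
```python
from h import *
d=cam('top'); f=lambda x,y,z: ray(d,(x/4+220-.4,y/4+135-.4),z)
S=f(307,112,.058);E=f(391,371,.122);L=f(653,357,.122)
print(S,E,L,f(63,452,.06)); sc=[f(65,77,.008),f(60,159,.008),f(368,92,.008),f(363,174,.008)]
v=(sc[0]+sc[1]-sc[2]-sc[3]); a=np.degrees(np.arctan2(v[1],v[0])); print("foot +y dir",a)
an=lambda v:np.degrees(np.arctan2(v[1],v[0]))
print(np.linalg.norm(S-E+[0,0,.064]),np.linalg.norm(E-L),"inner",an(E-S)-a,"outer dir",an(L-E),"inner dir",an(E-S))
s=get_state();print(s["tool_pos"],R.from_rotvec(s["orientation"]).as_matrix().round(3))
```

```text
[ 0.6361 -0.0496  0.058 ] [ 0.4821 -0.0964  0.122 ] [ 0.4865 -0.2343  0.122 ] [0.4456 0.0909 0.06  ]
foot +y dir 85.72694838201147
0.1609541549634554 0.13797017793711802 inner -248.82312594273435 outer dir -88.17247331443906 inner dir -163.09617756072288
[ 0.24265601 -0.57599035  0.24231732] [[ 0.922  0.388  0.   ]
 [ 0.388 -0.922 -0.   ]
 [ 0.     0.    -1.   ]]
```

```bash
python3 -m crank '[[[0,0,0,0,0,0.98,0],[0,0,0,0,0,0.98,0],[0,0,0,0,0,0.98,0],[0,0,0,0,0,0.98,0],[0,0,0,0,0,0.98,0],[0,0,0,0,0,0.98,0],[0,0,0,0,0,0,0]]]'; python3 -m crank '[[[0,-0.95,0,0,0,0,0],[0,-0.95,0,0,0,0,0],[0,-0.95,0,0,0,0,0],[0,-0.95,0,0,0,0,0],[0,-0.95,0,0,0,0,0],[0,-0.95,0,0,0,0,0],[0,-0.95,0,0,0,0,0],[0,-0.95,0,0,0,0,0],[0,-0.95,0,0,0,0,0],[0,-0.95,0,0,0,0,0],[0,-0.95,0,0,0,0,0],[0,0,0,0,0,0,0]]]'
cat >> h.py <<'E'
def st(*goals):
    s=get_state();M=R.from_rotvec(s["orientation"]).as_matrix();p=np.array(s["tool_pos"])
    print(round(s["time_s"],2),p.round(4),"xdir",np.degrees(np.arctan2(M[1,0],M[0,0])).round(1),"F",np.round(s["force"],1),"open",round(s["opening"],2),s["gripper_force"],"tilt",M[2].round(3))
    for g in goals: print("units",((M.T@(np.array(g)-p))/.04).round(2))
E
python3 -c "
from h import *
st([.4865,-.235,.095])"
```

```text
time_s: 1.48
tool_pos: [0.2428, -0.5759, 0.2423]
orientation: [2.989, -0.967, -0.0]
force: [0.1, 0.0, 0.4]
opening: 1.005
gripper_force: 0.0
time_s: 2.98
tool_pos: [0.49, -0.2344, 0.2423]
orientation: [-2.992, 0.955, -0.001]
force: [-1.0, -1.2, -0.1]
opening: 1.002
gripper_force: 0.0
2.98 [ 0.49   -0.2344  0.2423] xdir -35.4 F [-1.  -1.2 -0.1] open 1.0 0.0 tilt [ 0.    -0.001 -1.   ]
units [-0.06  0.07  3.68]
```

```bash
python3 -m crank '[[[-0.06,0.07,0.92,0,0,0,0],[0,0,0.92,0,0,0,0],[0,0,0.92,0,0,0,0],[0,0,0.92,0,0,0,0],[0,0,0,0,0,0,0],[0,0,0,0,0,0,0.5],[0,0,0,0,0,0,1],[0,0,0,0,0,0,1],[0,0,0,0,0,0,1],[0,0,0,0,0,0,1]]]' 20
python3 - <<'E'
from h import *
d=cam("scene"); cv2.imwrite("pics/g1.png",d["image"][150:400,200:500,::-1])
st()
E=np.array([.4821,-.0964]); 
s=get_state();p=np.array(s["tool_pos"])[:2]; M=R.from_rotvec(s["orientation"]).as_matrix()
print(np.linalg.norm(p-E)); r=.140
prev=p
a0=np.arctan2(*(p-E)[::-1])
for k,t in enumerate(np.linspace(a0,np.radians(17),13)[1:]):
    q=E+r*np.array([np.cos(t),np.sin(t)]); print((M[:2,:2].T@(q-prev)/.04).round(2),q.round(3)); prev=q
E
```

```text
time_s: 4.22
tool_pos: [0.4854, -0.2387, 0.0965]
orientation: [2.988, -0.969, 0.004]
force: [-1.6, 1.6, 6.5]
opening: 0.417
gripper_force: 21.9
4.28 [ 0.4855 -0.2387  0.0965] xdir -35.9 F [-1.   1.5  7. ] open 0.41 21.859805267304182 tilt [ 0.002 -0.001 -1.   ]
0.14229103854519437
[ 0.37 -0.4 ] [ 0.507 -0.234]
[ 0.34 -0.41] [ 0.528 -0.229]
[ 0.27 -0.46] [ 0.547 -0.22 ]
[ 0.2 -0.5] [ 0.566 -0.209]
[ 0.12 -0.52] [ 0.582 -0.195]
[ 0.04 -0.54] [ 0.596 -0.178]
[-0.04 -0.54] [ 0.607 -0.16 ]
[-0.12 -0.52] [ 0.615 -0.14 ]
[-0.2 -0.5] [ 0.62  -0.119]
[-0.28 -0.46] [ 0.622 -0.098]
[-0.34 -0.41] [ 0.621 -0.076]
[-0.4  -0.36] [ 0.616 -0.055]
```

View pics/g1.png

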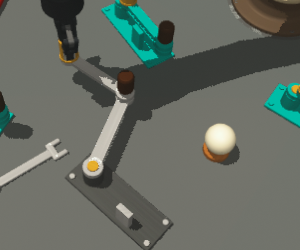

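The gripper holds the socket, and the knob and bulb are undisturbed. Now I fold the outer arm.

```bash
python3 -m crank '[[[0.18,-0.2,0,0,0,0,1],[0.18,-0.2,0,0,0,0,1],[0.17,-0.2,0,0,0,0,1],[0.17,-0.2,0,0,0,0,1],[0.27,-0.46,0,0,0,0,1],[0.2,-0.5,0,0,0,0,1],[0.12,-0.52,0,0,0,0,1],[0.04,-0.54,0,0,0,0,1],[-0.04,-0.54,0,0,0,0,1],[0,0,0,0,0,0,1]]]'
python3 - <<'E'
from h import *
st([.615,-.14,.095],[.6225,-.0985,.095])
for c in("top","scene"): print(find_in(c,"elbow_knob") if 0 else [r["location"] for r in (read_camera(c),find_in(c,"elbow_knob"))[1] if abs(r["location"][0]-.48)<.05 and abs(r["location"][1]+.1)<.06])
E
```

```text
time_s: 5.52
tool_pos: [0.6081, -0.1577, 0.0967]
orientation: [-2.988, 0.964, -0.007]
force: [1.8, -0.3, 5.6]
opening: 0.414
gripper_force: 21.9
5.53 [ 0.6081 -0.1577  0.0967] xdir -35.8 F [ 1.8 -0.3  5.6] open 0.41 21.900345152243972 tilt [ 0.004 -0.003 -1.   ]
units [-0.12 -0.46  0.04]
units [-0.57 -1.41  0.04]
[]
[[0.489, -0.0899, 0.1195]]
```

```bash
python3 -m crank '[[[-0.12,-0.46,0,0,0,0,1],[-0.2,-0.5,0,0,0,0,1],[-0.28,-0.46,0,0,0,0,1],[-0.17,-0.2,0,0,0,0,1],[-0.17,-0.2,0,0,0,0,1],[-0.2,-0.18,0,0,0,0,1],[-0.2,-0.18,0,0,0,0,1],[0,0,0,0,0,0,1]]]'
python3 - <<'E'
from h import *
d=cam("top"); cv2.imwrite("pics/f1.png",cv2.resize(d["image"][130:260,220:410,::-1],None,fx=4,fy=4))
st([.617,-.0555,.095])
E
```

```text
time_s: 6.72
tool_pos: [0.6163, -0.0558, 0.0968]
orientation: [-2.987, 0.965, -0.01]
force: [7.3, 1.4, 3.6]
opening: 0.415
gripper_force: 21.8
6.78 [ 0.6163 -0.0558  0.0968] xdir -35.8 F [8.1 2.1 2.9] open 0.42 21.82309395633638 tilt [ 0.005 -0.005 -1.   ]
units [ 0.01 -0.02  0.04]
```

View pics/f1.png

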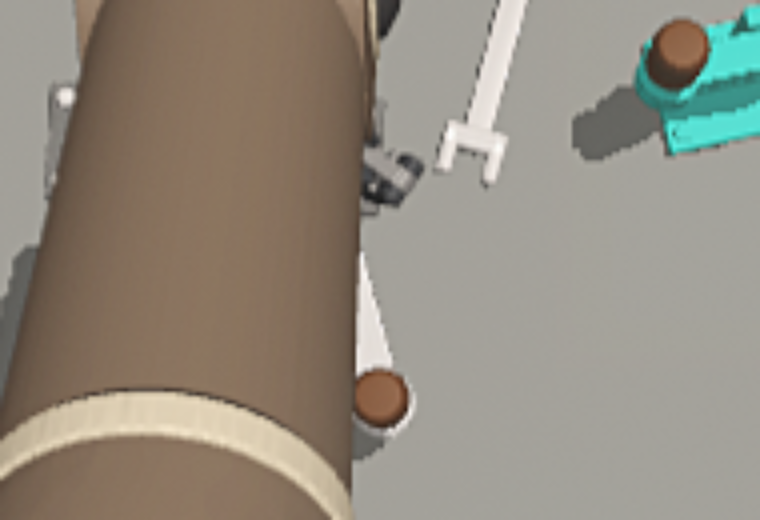

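The outer arm is nearly over the inner one. The knob, now at about (315,229), moved about 2 px. I push further along the tangent to feel for the stop.

```bash
python3 -m crank '[[[-0.08,-0.06,0,0,0,0,1],[-0.08,-0.06,0,0,0,0,1],[0,0,0,0,0,0,1]]]'; python3 -m crank '[[[-0.08,-0.06,0,0,0,0,1],[-0.08,-0.06,0,0,0,0,1],[0,0,0,0,0,0,1]]]';  python3 - <<'E'
from h import *
d=cam("top");st()
print([r["location"] for r in find_in("top","elbow_knob") if abs(r["location"][0]-.48)<.05])
cv2.imwrite("pics/f2.png",cv2.resize(d["image"][130:260,220:410,::-1],None,fx=4,fy=4))
E
```

```text
time_s: 7.15
tool_pos: [0.6156, -0.0529, 0.0969]
orientation: [2.987, -0.971, 0.018]
force: [15.0, -9.0, -2.2]
opening: 0.418
gripper_force: 21.2
time_s: 7.52
tool_pos: [0.6148, -0.0468, 0.0971]
orientation: [2.987, -0.973, 0.023]
force: [19.3, -12.4, -6.8]
opening: 0.412
gripper_force: 20.7
7.58 [ 0.6148 -0.0468  0.0971] xdir -36.1 F [ 18.7 -12.4  -5.4] open 0.41 20.706816664896905 tilt [ 0.014 -0.004 -1.   ]
[]
```

View pics/f2.png

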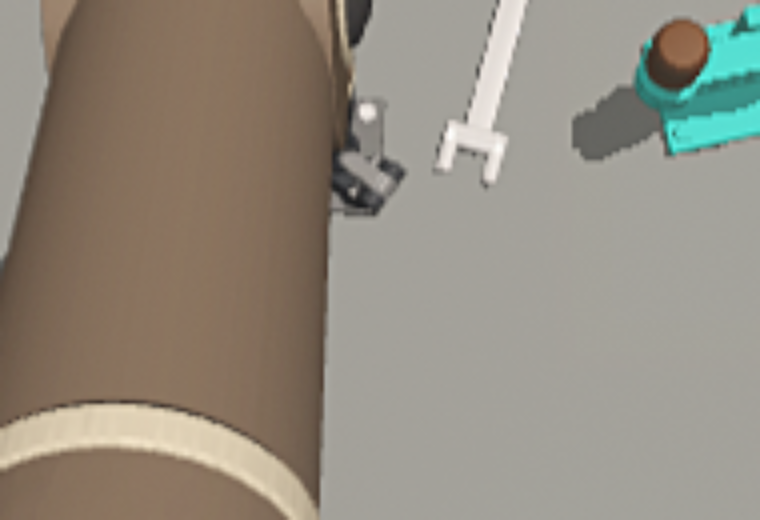

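The knob is hidden now: pushing at the stop has started to swing the whole folded pair, so the fold is at its stop. Next I release the socket, lift and look.

```bash
python3 -m crank '[[[0.08,0.05,0,0,0,0,0],[0,0,0,0,0,0,0],[0,0,0,0,0,0,0],[0,0,0,0,0,0,0],[0,0,-0.5,0,0,0,0],[0,0,-1,0,0,0,0],[0,0,-1,0,0,0,0],[1,0,-0.5,0,0,0,0],[1,0,0,0,0,0,0],[1,0,0,0,0,0,0],[0,0,0,0,0,0,0]]]'
python3 - <<'E'
from h import *
ims=[cam(c)["image"] for c in("top","scene")]
for c in("top","scene"):
  for t in ("elbow_knob","lamp_socket","bulb_center"):
    print(c,t,[(round(r["confidence"],2),np.round(r["location"],3)) for r in find_in(c,t) if .38<r["location"][0]<.67 and -.2<r["location"][1]<.2])
st()
cv2.imwrite("pics/r1.png",np.hstack([cv2.resize(ims[0][130:280,200:400,::-1],(400,300)),cv2.resize(ims[1][200:400,230:430,::-1],(400,300))]))
cv2.imwrite("pics/r1top.png",ims[0][:,:,::-1])
E
```

```text
time_s: 9.0
tool_pos: [0.7076, -0.1189, 0.2139]
orientation: [2.986, -0.973, -0.001]
force: [-0.1, -0.9, 0.3]
opening: 1.001
gripper_force: 0.0
top elbow_knob []
top lamp_socket []
top bulb_center [(0.46, array([0.45 , 0.114, 0.062]))]
scene elbow_knob [(0.82, array([ 0.485, -0.022,  0.12 ]))]
scene lamp_socket [(0.91, array([ 0.614, -0.046,  0.101]))]
scene bulb_center [(0.88, array([0.46 , 0.104, 0.061]))]
9.4 [ 0.7065 -0.1158  0.2156] xdir -35.9 F [ 0.5  0.8 -0. ] open 1.0 0.0 tilt [ 0. -0. -1.]
```

View pics/r1.png

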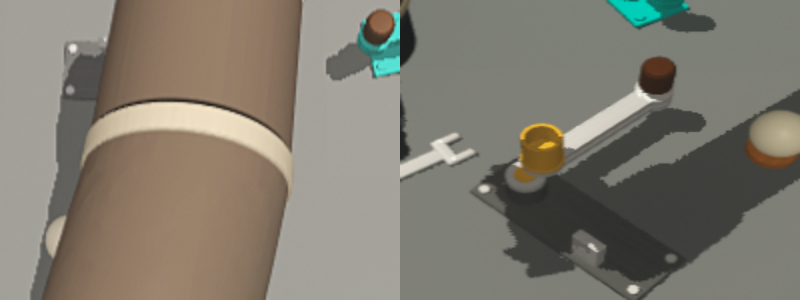

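The pair is folded: the socket is over the shoulder and the knob is at about (0.477,-0.027), with the inner arm still out. The bulb is untouched. I go above the knob and grip it.

```bash
python3 -m crank '[[[-0.85,0.225,0,0,0,0,0],[-0.85,0.225,0,0,0,0,0],[-0.85,0.225,0,0,0,0,0],[-0.85,0.225,0,0,0,0,0],[-0.85,0.225,0,0,0,0,0],[-0.85,0.225,0,0,0,0,0],[-0.85,0.225,0,0,0,0,0],[0,0,0,0,0,0,0]]]'
python3 - <<'E'
from h import *
d=cam("scene")
print([np.round(r["location"],3) for r in find_in("scene","elbow_knob") if .44<r["location"][0]<.53])
st([.477,-.027,.096])
cv2.imwrite("pics/k1.png",cv2.resize(d["image"][150:400,230:480,::-1],(500,500)))
E
```

```text
time_s: 10.4
tool_pos: [0.4752, -0.0268, 0.2157]
orientation: [-2.989, 0.967, -0.0]
force: [0.5, -0.9, 0.2]
opening: 1.003
gripper_force: 0.0
[array([ 0.484, -0.023,  0.12 ])]
10.5 [ 0.4776 -0.0277  0.2158] xdir -35.9 F [0.  0.1 0.4] open 1.0 0.0 tilt [ 0.002 -0.001 -1.   ]
units [-0.03 -0.    2.99]
```

View pics/k1.png

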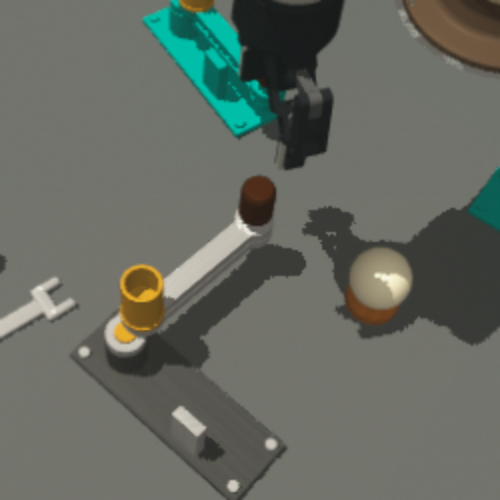

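The gripper hangs over the knob at crop (257,200), and the bulb is well clear. I descend and grip.

```bash
python3 -m crank '[[[0,0,0.75,0,0,0,0],[0,0,0.75,0,0,0,0],[0,0,0.75,0,0,0,0],[0,0,0.74,0,0,0,0],[0,0,0,0,0,0,0.3],[0,0,0,0,0,0,0.6],[0,0,0,0,0,0,1],[0,0,0,0,0,0,1],[0,0,0,0,0,0,1],[0,0,0,0,0,0,1]]]' 20
python3 - <<'E'
from h import *
st()
S=np.array([.6361,-.0496]); s=get_state();p=np.array(s["tool_pos"])[:2]; M=R.from_rotvec(s["orientation"]).as_matrix()
print(np.linalg.norm(p-S)); prev=p
a0=np.arctan2(*(p-S)[::-1]); print(np.degrees(a0))
for t in np.linspace(a0,np.radians(85.7),15)[1:]:
    q=S+.16*np.array([np.cos(t),np.sin(t)]); print((M[:2,:2].T@(q-prev)/.04).round(2),q.round(3)); prev=q
E
```

```text
time_s: 11.75
tool_pos: [0.4781, -0.0279, 0.0968]
orientation: [-2.988, 0.969, -0.004]
force: [-0.7, -0.3, 7.8]
opening: 0.366
gripper_force: 21.8
11.75 [ 0.4781 -0.0279  0.0968] xdir -36.0 F [-0.7 -0.3  7.8] open 0.37 21.794755543342035 tilt [ 0.002 -0.001 -1.   ]
0.15949143102613278
172.16683834369968
[-0.19 -0.38] [ 0.481 -0.011]
[-0.14 -0.41] [0.486 0.006]
[-0.09 -0.42] [0.493 0.021]
[-0.05 -0.43] [0.501 0.036]
[-0.   -0.43] [0.511 0.05 ]
[ 0.04 -0.43] [0.523 0.063]
[ 0.09 -0.42] [0.536 0.075]
[ 0.13 -0.41] [0.55  0.085]
[ 0.18 -0.39] [0.565 0.093]
[ 0.22 -0.37] [0.58 0.1 ]
[ 0.26 -0.35] [0.597 0.105]
[ 0.29 -0.32] [0.614 0.109]
[ 0.33 -0.28] [0.631 0.11 ]
[ 0.35 -0.25] [0.648 0.11 ]
```

```bash
python3 -m crank '[[[-0.1,-0.19,0,0,0,0,1],[-0.09,-0.19,0,0,0,0,1],[-0.14,-0.41,0,0,0,0,1],[-0.09,-0.42,0,0,0,0,1],[-0.05,-0.43,0,0,0,0,1],[0,-0.43,0,0,0,0,1],[0.04,-0.43,0,0,0,0,1],[0,0,0,0,0,0,1]]]'; python3 -c "
from h import *
st([.536,.075,.096],[.58,.1,.096],[.631,.11,.096])
print(np.linalg.norm(np.array(get_state()['tool_pos'])[:2]-[.6361,-.0496]))"
```

```text
time_s: 12.75
tool_pos: [0.5249, 0.0639, 0.0968]
orientation: [-2.987, 0.968, -0.008]
force: [3.9, -1.6, 6.0]
opening: 0.365
gripper_force: 21.8
12.75 [0.5249 0.0639 0.0968] xdir -35.9 F [ 3.9 -1.6  6. ] open 0.36 21.755211979325395 tilt [ 0.004 -0.003 -1.   ]
units [ 0.06 -0.39  0.02]
units [ 0.59 -1.54  0.03]
units [ 1.47 -2.49  0.03]
0.15894191392013818
```

```bash
python3 -m crank '[[[0.08,-0.42,0,0,0,0,1],[0.13,-0.41,0,0,0,0,1],[0.18,-0.39,0,0,0,0,1],[0.22,-0.37,0,0,0,0,1],[0.26,-0.35,0,0,0,0,1],[0.29,-0.32,0,0,0,0,1],[0.16,-0.14,0,0,0,0,1],[0.17,-0.14,0,0,0,0,1],[0.17,-0.12,0,0,0,0,1],[0,0,0,0,0,0,1]]]'; python3 -c "
from h import *
st([.648,.110,.096])
v=np.array(get_state()['tool_pos'])[:2]-[.6361,-.0496];print(np.linalg.norm(v),np.degrees(np.arctan2(v[1],v[0])))"
```

```text
time_s: 14.0
tool_pos: [0.6398, 0.1091, 0.0969]
orientation: [2.987, -0.972, 0.005]
force: [0.9, -4.4, 6.0]
opening: 0.364
gripper_force: 21.8
14.0 [0.6398 0.1091 0.0969] xdir -36.0 F [ 0.9 -4.4  6. ] open 0.36 21.79407870869909 tilt [ 0.003 -0.001 -1.   ]
units [ 0.15 -0.14  0.02]
0.15872697928368742 88.67307784628693
```

```bash
python3 -m crank '[[[0.07,-0.04,0,0,0,0,1],[0.07,-0.04,0,0,0,0,1],[0,0,0,0,0,0,1]]]'; python3 -m crank '[[[0.07,-0.04,0,0,0,0,1],[0,0,0,0,0,0,1]]]'; python3 -m crank '[[[0.07,-0.04,0,0,0,0,1],[0,0,0,0,0,0,1]]]';  python3 -m crank '[[[0.07,-0.04,0,0,0,0,1],[0,0,0,0,0,0,1]]]'
```

```text
time_s: 14.38
tool_pos: [0.6454, 0.1089, 0.0968]
orientation: [2.988, -0.971, 0.003]
force: [-0.1, -3.6, 7.6]
opening: 0.37
gripper_force: 21.9
time_s: 14.62
tool_pos: [0.6486, 0.1086, 0.0969]
orientation: [2.988, -0.971, 0.003]
force: [-0.4, -2.5, 8.1]
opening: 0.363
gripper_force: 21.9
time_s: 14.88
tool_pos: [0.6491, 0.1087, 0.0967]
orientation: [2.986, -0.969, -0.005]
force: [-9.7, -3.6, 14.1]
opening: 0.36
gripper_force: 22.6
time_s: 15.12
tool_pos: [0.6496, 0.1084, 0.0964]
orientation: [2.984, -0.968, -0.013]
force: [-19.8, -3.4, 20.3]
opening: 0.36
gripper_force: 22.3
```

Contact with the stop is clear: force rose to -20 N and motion stopped at 85.3°. I relieve the push, open, lift and verify.

```bash
python3 -m crank '[[[-0.07,0.04,0,0,0,0,1],[0,0,0,0,0,0,0],[0,0,0,0,0,0,0],[0,0,0,0,0,0,0],[0,0,-0.4,0,0,0,0],[0,0,-1,0,0,0,0],[0,0,-1,0,0,0,0],[0,0,-1,0,0,0,0],[0,0.9,0,0,0,0,0],[0,0.9,0,0,0,0,0],[0,0.9,0,0,0,0,0],[0,0.9,0,0,0,0,0]]]'; python3 -m crank '[[[0,0.9,0,0,0,0,0],[0,0.9,0,0,0,0,0],[0,0.9,0,0,0,0,0],[0,0.9,0,0,0,0,0],[0,0.9,0,0,0,0,0],[0,0.9,0,0,0,0,0],[0,0,0,0,0,0,0]]]'
python3 - <<'E'
from h import *
a=cam("top")["image"];b=cam("scene")["image"]
for t in ("elbow_knob","lamp_socket","bulb_center"):
  for c in("top","scene"): print(c,t,[np.round(r["location"],3) for r in find_in(c,t) if .4<r["location"][0]<.7 and -.12<r["location"][1]<.2])
st()
cv2.imwrite("pics/end.png",np.hstack([cv2.resize(a[130:280,200:350,::-1],(400,400)),cv2.resize(b[240:440,240:440,::-1],(400,400))]))
E
```

```text
time_s: 16.62
tool_pos: [0.566, -0.0085, 0.2328]
orientation: [-2.988, 0.969, -0.002]
force: [0.2, 0.0, 0.8]
opening: 0.997
gripper_force: 0.0
time_s: 17.5
tool_pos: [0.4383, -0.1849, 0.2327]
orientation: [2.985, -0.976, 0.002]
force: [-0.4, 0.1, 0.2]
opening: 1.004
gripper_force: 0.0
top elbow_knob [array([0.64 , 0.109, 0.124])]
scene elbow_knob [array([0.652, 0.114, 0.121])]
top lamp_socket [array([ 0.636, -0.031,  0.094])]
scene lamp_socket [array([ 0.634, -0.027,  0.104])]
top bulb_center [array([0.443, 0.092, 0.061]), array([0.643, 0.109, 0.121])]
scene bulb_center [array([0.459, 0.102, 0.058])]
17.9 [ 0.44   -0.1818  0.2315] xdir -35.9 F [0.  0.8 1. ] open 1.0 0.0 tilt [-0. -0. -1.]
```

View pics/end.png

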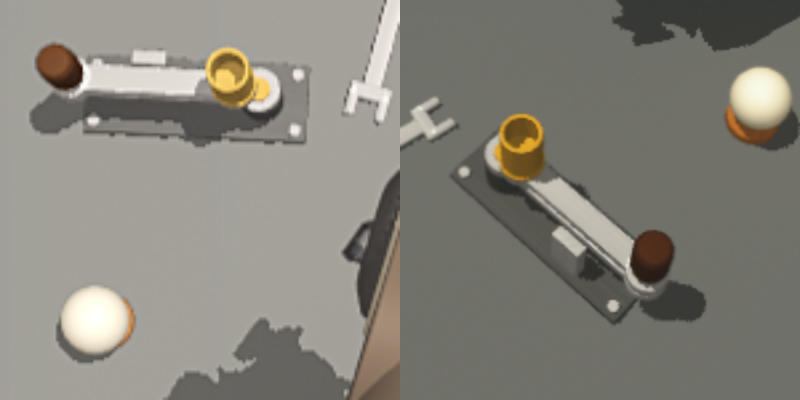

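```bash
python3 -c "
from workcell import finish_job
print(finish_job())"
```

```text
the job is handed in; nothing more can be done
None
```

The outer arm is folded back over the inner arm, the folded pair is swung home against the stop and released, the bulb is still standing where it was, and the job was handed in at about 18 s.

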